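# Unstack the loyalty-card kit into its counter trays

## Task

The loyalty-card kit is standing in one pile on the counter: stamp on label roll on ink pad on card carton. Take the pile apart and set each thing in the wooden tray made to its shape and size, lying flat on the tray's floor inside the lip, lengthways with the tray and right way up. Do not tip anything over on the way, and leave the espresso cup where it stands.

Things in the scene. Friction and masses are not known exactly. Their poses are not given: they have to be found in the camera images.
- stamp: Small wooden hand stamp, top of the pile at the start. Rectangular base 34 (x) x 46 (y) x 20 mm high, above it an upright turned handle about 27 mm in diameter from 20 to 67 mm height, to be gripped there. 0.06 kg. Origin: centre of its underside, z up.
- label_roll: Roll of white labels lying flat, second from the top, under the stamp; 69 mm diameter, 30 mm high, gripped across its outside from any direction. 0.07 kg. Origin: centre of its underside, z up.
- ink_pad: Closed black ink pad, third, under the label roll; 64 (x) x 90 (y) x 14 mm high; gripped across its 64 mm width. 0.05 kg. Origin: centre of its underside, z up.
- card_box: Closed brown cardboard carton, bottom of the pile, standing on the counter; 68 (x) x 124 (y) x 24 mm high; gripped across its 68 mm width. 0.18 kg. Origin: centre of its underside, z up. Each thing of the pile stands on the one below, nearly centred, turned a little against it.
- stamp_tray: Smallest rectangular wooden tray, for the stamp, fixed to the counter: inside 44 (x) x 62 (y) mm, floor 2 mm thick, lip all round 6 mm wide with its top 5 mm above the counter (3 mm above the tray's floor). Origin: centre of its underside at counter height, z up.
- roll_dish: Round wooden dish, for the label roll, fixed to the counter: inside diameter 84 mm, floor 2 mm thick, lip 6 mm wide with its top 5 mm above the counter. Origin: centre of its underside at counter height, z up.
- pad_tray: Middle-sized rectangular wooden tray, for the ink pad, fixed to the counter: inside 80 (x) x 106 (y) mm, floor 2 mm thick, lip 6 mm wide with its top 5 mm above the counter. Origin: centre of its underside at counter height, z up.
- box_tray: Largest rectangular wooden tray, for the card carton, fixed to the counter: inside 84 (x) x 140 (y) mm, floor 2 mm thick, lip 6 mm wide with its top 5 mm above the counter. Origin: centre of its underside at counter height, z up.
- espresso_cup: White espresso cup with a handle, a loose bystander, 60 (x) x 85 (y, with handle) x 56 mm high. Not to be moved. Origin: at counter height, under the middle of its outline; the 60 mm bowl is centred 12 mm to +y of it, the handle points to -y, z up.
Not all that is in view belongs to the job. Leave any orange look-alike of the card_box alone.

How it is judged:
At the end, for the whole second after the job is handed in: All four things lie released and at rest on the floor of their own trays: centres within 12 mm of the tray's, undersides under 4.5 mm above the counter, tilt under 0.08 rad, and (except the roll) lengthways within 0.28 rad; the cup is within 30 mm of its start (horizontal distance between card_box and box_tray below 0.012 m and z of card_box in the frame of box_tray below 0.0045 m and angle between each of card_box, ink_pad, label_roll, stamp's own z axis and vertical below 0.08 rad and linear speed of each of card_box, ink_pad, label_roll, stamp below 0.02 m/s and angle between the y axis of card_box and the y axis of box_tray, either way round below 0.28 rad and horizontal distance between ink_pad and pad_tray below 0.012 m and z of ink_pad in the frame of pad_tray below 0.0045 m and angle between the y axis of ink_pad and the y axis of pad_tray, either way round below 0.28 rad and horizontal distance between label_roll and roll_dish below 0.012 m and z of label_roll in the frame of roll_dish below 0.0045 m and horizontal distance between stamp and stamp_tray below 0.012 m and z of stamp in the frame of stamp_tray below 0.0045 m and angle between the y axis of stamp and the y axis of stamp_tray, either way round below 0.28 rad and distance of espresso_cup from where it was at the start of the episode below 0.03 m); the robot touches nothing.
It fails at once if one of the four things is tipped over (tilted more than 0.7 rad) (angle between any of card_box, ink_pad, label_roll, stamp's own z axis and vertical above 0.7 rad).
It fails at once if the espresso cup is moved more than 30 mm or tipped over (distance of espresso_cup from where it was at the start of the episode above 0.03 m or angle between espresso_cup's own z axis and vertical above 0.5 rad).
It also fails if it takes over 96 s, if anything falls off the work surface, if the arm or the gripper's body presses on something with over 40 N, if the wrist force passes 120 N, or if a joint passes its speed limit or range.

## Robot

A 7-joint arm with a two-finger parallel gripper is mounted at the origin on a cart in front of the work surface, level with it; the furniture and walls round the work are solid. World frame = base frame: x ahead of the robot, y to its left, z up, the work surface at z = 0. Lengths are in m, angles in rad, forces in N, time in s.
With the tool pointing down it reaches from about 0.425 to 0.825 m from the base axis. Payload 3.6 kg.
Tool frame: the origin (TCP) lies at the centre of the arm's flange, where the gripper is bolted on; the fingertips stand 186 mm ahead of it and the grasp point (between the pads) lies 167 mm ahead of it; z points along the fingers, y is the line along which they close (so a half turn about z gives the same grasp; the last joint's range is limited). The gripper opens to 93 mm and grips with 3 to 60 N. Pads are 15 mm wide; open, the fingers measure 128 mm over their backs; the gripper's body (75 mm by 188 mm) begins 65 mm behind the grasp point.
Start: joints at [-1.23, 0.615, -0.013, 1.423, 0.008, 1.103, -0.04], TCP at [0.234, 0.607, 0.405] pointing down, gripper open.
Joint ranges: [-3.12, 3.12], [-0.3, 2.06], [-1.34, 1.32], [0.26, 2.42], [-1.36, 4.5], [0.01, 1.98], [-2.84, 2.84]. Speed limits (rad/s): [2.79, 2.79, 3.14, 3.14, 3.14, 3.14, 3.14].

## Interface

Orientations are given as a 3x3 rotation matrix whose columns are the frame's x, y, z axes.
In Python, from rig import arm gives the robot as it stands. The module is installed in compiled form; this text tells all that it offers.
- The arm moves only by the tool play_rows, never from a script. Its argument "deltas" is a list of rows, each a list of 6 numbers: the shift along the tool's x, y, z as a fraction of full scale, then the turn, a rotation vector about the tool's x, y, z as a fraction of full scale. In form: [[tx, ty, tz, rx, ry, rz], ...]. A call has 1 to 8 rows; each row shifts and turns the commanded pose from where the row before left it, along the tool's axes as they then stand; what a row does not reach is not made up. Full scale, the value 1, is 250 mm for a shift and 90 degrees for a turn. A row lasts 1/8 s, in which the tool goes at most 62.5 mm and 10.7 degrees, less where a joint would pass 70% of its speed; a pose out of reach is approached as far as the arm can. A call with a number of a shift or a turn outside -1 to 1 is refused whole. A call with a gripper value outside its range is refused whole. "hand" is the opening, from -1 (shut) to 1 (fully open), set as the call begins (left out, the last holds). The fingers move at their own pace and stop on an object; the grip force is fixed at half the most. Time passes only in rows, so rows that do not move let the fingers close. It gives the time, the measured TCP pose, the force, the opening and the grip force at its end, in the units of the state.
- arm.get_state(): the state, without advancing time (a new reading comes with each control period).
- arm.get_image(name): name is "side" or "top" or "wrist"; returns a dict with "color" (480x640x3 uint8, red, green, blue), "vertical_fov" (degrees; the focal length in pixels is half the picture's height over the tangent of half this angle, whatever the lens; pixels are square), "cx", "cy" (the principal point, pixels), "D" ([k1, k2, p1, p2, k3] as OpenCV has them; the pictures are not rectified), "R" (3x3) and "t" (3): a world point X has camera coordinates R X + t. Camera axes: x right, y down, z forward; pixel columns grow to the right and rows downward; lengths in m; the calibration is good to about 2 mm. A picture is of the moment at which its call begins. There is no depth.
- arm.finish_job(): hands the job in; it is judged then, once.
Trained networks look in a picture, given as the dict that the camera call returned (one of the last four; its "shot" number tells which), for a name from the list of things; names that differ only in an ending like _2 or _b are one class to them, and where a whole thing is asked for, a point or a joint stands for the part that bears it (a point fixed in the world has none). Each returns a list of dicts, best first, with "conf" (0 to 1); they miss things now and then, are a little off and sometimes report something else, mostly with a low value. They report only what shows in the picture. A call takes as long as a camera call. They do not tell look-alikes from the thing itself.
- arm.outline_of(picture, query): "region" (480x640 bool, what is visible of it) and "extent" ([left, top, width, height] in pixels, round what is visible of it).
- arm.pinpoint(picture, query): "uv" ([column, row] in pixels: a listed point, or the origin of a listed thing).
The state is a dict: "time_s": time; "joint_pos": joint angles; "joint_velocities": joint speeds; "tau": joint torques, N m; "position": TCP position; "ee_rot": TCP orientation; "contact_force": force on the tool from outside, world axes, zero at the start; "torque": the same for the moment, N m; "width": finger opening in m; "grasp_force": force on a finger pad.
Only numpy, scipy, OpenCV 4.12 (cv2) and the standard library are available. Lean on these libraries where they do the work, as an engineer would, in place of code of your own. Each camera call takes 0.05 s, during which the arm holds its last target. There are 200 camera calls.

## Working session

There is one attempt and no reset: what is moved stays moved. The work goes in short steps, Python scripts to look and compute and a tool call to move; the robot and the scene stay as the last step left them, time stands still between calls to the robot, and variables do not carry over. Pictures are saved under pics/ and viewed, at most 14 in all, crops included, and the job is handed in when it is done.

Besides the shell and the picture viewer there is one more tool, called by a JSON object that holds its "fn" and its "kwargs". play_rows: Moves the arm, as the interface text tells. Its arguments: {"type":"object","properties":{"deltas":{"type":"array"},"hand":{"type":"number"}},"required":["deltas"]}

```bash
mkdir -p pics; cat > h.py <<'E'
import numpy as np, cv2
from rig import arm
def cam(p):
    f=240/np.tan(np.radians(p["vertical_fov"])/2)
    return np.array([[f,0,p["cx"]],[0,f,p["cy"]],[0,0,1]]),np.array(p["D"],float),np.array(p["R"]),np.array(p["t"])
def ray(p,uv,z):
    K,D,R,t=cam(p)
    n=cv2.undistortPoints(np.array(uv,float).reshape(-1,1,2),K,D).reshape(-1,2)
    d=np.c_[n,np.ones(len(n))]@R; c=-R.T@t
    return c+d*((z-c[2])/d[:,2])[:,None]
def proj(p,X):
    K,D,R,t=cam(p)
    return cv2.projectPoints(np.array(X,float).reshape(-1,1,3),cv2.Rodrigues(R)[0],t,K,D)[0].reshape(-1,2)
def save(p,n): cv2.imwrite("pics/"+n+".png",p["color"][:,:,::-1])
E
python3 - <<'E'
from h import *
np.set_printoptions(precision=4,suppress=True)
s=arm.get_state(); print(s["time_s"],s["position"],s["ee_rot"],s["width"])
ims={}
for n in ["top","side"]:
    p=arm.get_image(n); save(p,n+"0"); ims[n]=p
    print(n,p["vertical_fov"],"cam",-np.array(p["R"]).T@p["t"], np.array(p["R"])[2])
    for q in ["stamp","label_roll","ink_pad","card_box","stamp_tray","roll_dish","pad_tray","box_tray","espresso_cup"]:
        for o in arm.outline_of(p,q)[:3]: print(q,"ext",o["extent"],round(o["conf"],2))
        for o in arm.pinpoint(p,q)[:3]: print(q,"pin",np.round(o["uv"],1),round(o["conf"],2),ray(p,o["uv"],0)[0])
E
```

```text
0.0 [0.2336 0.6062 0.4036] [[-0.9331  0.3595 -0.0009]
 [ 0.3595  0.9331 -0.0024]
 [-0.     -0.0025 -1.    ]] 0.09284587097957608
top 42.22047427436935 cam [ 0.1717 -0.0355  1.553 ] [ 0.2309 -0.0071 -0.9729]
stamp ext [249.3, 278.4, 14.1, 15.6] 0.85
stamp pin [257.7 288.6] 0.79 [0.4332 0.1203 0.    ]
label_roll ext [238.2, 280.9, 32.2, 22.6] 0.59
label_roll ext [246.9, 277.7, 17.4, 17.8] 0.59
label_roll pin [254.  290.2] 0.64 [0.4296 0.1298 0.    ]
ink_pad ext [237.8, 274.5, 39.9, 31.2] 0.57
ink_pad pin [260.5 290.9] 0.58 [0.427  0.1134 0.    ]
card_box ext [234.8, 279.8, 50.6, 25.9] 0.86
card_box ext [363.3, 272.5, 26.0, 24.2] 0.58
card_box ext [234.2, 214.9, 54.4, 30.9] 0.57
card_box pin [258.7 232.2] 0.83 [0.5805 0.1132 0.    ]
card_box pin [260.5 291.6] 0.66 [0.4252 0.1134 0.    ]
card_box pin [185.5 291.8] 0.52 [0.4343 0.3052 0.    ]
stamp_tray ext [365.7, 207.7, 26.7, 21.3] 0.56
stamp_tray pin [381.8 218. ] 0.63 [ 0.6012 -0.2072  0.    ]
roll_dish ext [438.9, 271.9, 36.3, 37.3] 0.76
roll_dish ext [423.0, 203.3, 60.5, 46.7] 0.39
roll_dish pin [456.  287.4] 0.7 [ 0.4085 -0.3828  0
[... 920 characters left out ...]
 [0.5643 0.105  0.    ]
stamp_tray ext [354.3, 227.6, 34.8, 16.8] 0.82
stamp_tray ext [415.0, 220.8, 66.4, 25.5] 0.54
stamp_tray pin [370.1 238. ] 0.67 [ 0.5959 -0.1961  0.    ]
stamp_tray pin [384.  275.9] 0.4 [ 0.4244 -0.1806  0.    ]
roll_dish ext [452.6, 256.9, 38.1, 20.4] 0.95
roll_dish pin [471.2 272.1] 0.93 [ 0.3943 -0.3812  0.    ]
pad_tray ext [137.7, 284.5, 62.1, 38.2] 0.73
pad_tray ext [239.5, 266.2, 29.9, 23.8] 0.66
pad_tray pin [167.7 302.8] 0.76 [0.4329 0.3088 0.    ]
box_tray ext [418.7, 221.5, 63.4, 24.4] 0.56
box_tray pin [446.8 231.9] 0.72 [ 0.58   -0.3967  0.    ]
espresso_cup ext [372.5, 252.6, 23.1, 17.8] 0.61
espresso_cup pin [384.9 277.9] 0.56 [ 0.4162 -0.1803  0.    ]
```

```bash
python3 - <<'E'
import cv2
a=cv2.imread("pics/top0.png")[190:325,150:490]; cv2.imwrite("pics/topc.png",cv2.resize(a,(800,318),interpolation=cv2.INTER_CUBIC))
a=cv2.imread("pics/side0.png")[190:340,120:500]; cv2.imwrite("pics/sidec.png",cv2.resize(a,(800,316),interpolation=cv2.INTER_CUBIC))
E
```

```text
(no output)
```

View pics/topc.png

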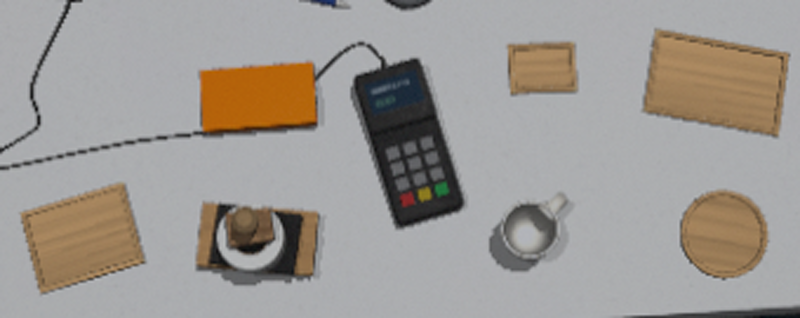

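View pics/sidec.png

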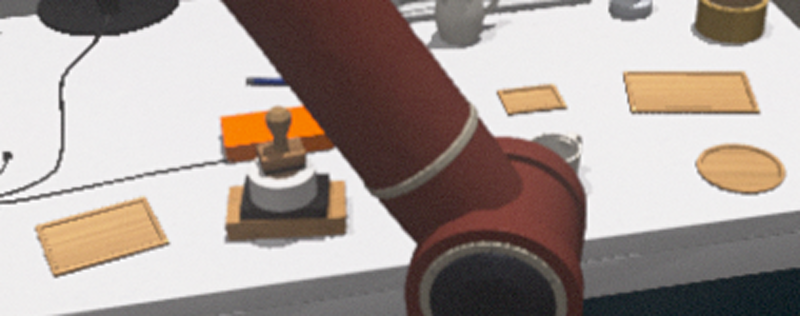

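The top view crop shows, left to right, the following (full-image pixels):
- Pad tray (184,290).
- The pile (258,290): stamp on white roll on black pad on brown carton.
- Orange look-alike carton (260,232), which I will leave alone.
- Card terminal (323,250).
- Stamp tray (381,218) and cup (375,286).
- Box tray (454,226) and dish (457,288).

Candidates for card_box are (260,291), brown and under the pile, and (259,232), orange. I choose the brown one. Next I'll fit the trays metrically.

```bash
cat >> h.py <<'E'
def rect(p,region,z):
    c=max(cv2.findContours(region.astype(np.uint8),0,1)[0],key=cv2.contourArea).reshape(-1,2)
    w=ray(p,c,z)[:,:2]
    (cx,cy),(a,b),ang=cv2.minAreaRect((w*1000).astype(np.float32))
    if a>b: a,b,ang=b,a,ang+90   # b along long axis
    yaw=(ang+90)%180-90  # yaw of frame whose y is long axis
    return np.round([cx/1000,cy/1000],4),np.round([a,b],1),round(yaw,1)
def togo(x,y,z,yaw,s=None):
    """TCP target, tool y axis along world dir (-sin yaw, cos yaw) (either way); prints shift in tool frame, turn, in full-scale units"""
    s=s or arm.get_state(); R=np.array(s["ee_rot"]); d=np.array([x,y,z])-s["position"]
    cur=np.degrees(np.arctan2(-R[0,1],R[1,1])); e=(yaw-cur+90)%180-90
    print("t",round(s["time_s"],2),"pos",np.round(s["position"],4),"toolyaw",round(cur,1),"width",round(s["width"],4),"q7",round(s["joint_pos"][6],2))
    print("  world d",np.round(d,4)," tool shift",np.round(R.T@d/0.25,3)," turn about tool z",round(-e/90,3),"(deg world",round(e,1),") alt",round(-(e-180*np.sign(e))/90,3))
    a=np.radians(e);c,s_=np.cos(a),np.sin(a); Rn=np.array([[c,-s_,0],[s_,c,0],[0,0,1]])@R
    print("  shift after turning",np.round(Rn.T@d/0.25,3))
E
python3 - <<'E'
from h import *
for n in ["top","side"]:
    p=arm.get_image(n)
    for q in ["stamp_tray","roll_dish","pad_tray","box_tray","espresso_cup","card_box","ink_pad","label_roll","stamp"]:
        z=dict(espresso_cup=.05,card_box=.024,ink_pad=.038,label_roll=.068,stamp=.1).get(q,.005)
        for o in arm.outline_of(p,q)[:2]: print(n,q,round(o["conf"],2),*rect(p,o["region"],z))
p=arm.get_image("wrist"); save(p,"w0"); print(p["vertical_fov"],-np.array(p["R"]).T@p["t"],p["R"])
togo(.43,.113,.4,0)
E
```

```text
top stamp_tray 0.74 [ 0.5982 -0.2024] [55.8 74. ] -0.1
top stamp_tray 0.16 [ 0.5725 -0.3942] [ 97.7 153.2] -12.8
top roll_dish 0.8 [ 0.4052 -0.3842] [92.7 95.7] 84.7
top pad_tray 0.95 [0.4385 0.3057] [ 96.4 120.8] 14.6
top box_tray 0.76 [ 0.5722 -0.3932] [ 98.9 153.2] -13.4
top espresso_cup 0.63 [ 0.4139 -0.1792] [59.3 74.1] 11.0
top card_box 0.88 [0.5748 0.1092] [ 75.3 125.5] 1.4
top card_box 0.7 [0.4153 0.0627] [19.9 60.4] 87.7
top ink_pad 0.88 [0.4163 0.0831] [26.5 65.1] 83.5
top label_roll 0.85 [0.4104 0.1155] [54.5 71.7] 10.6
top stamp 0.52 [0.4242 0.1141] [41.  47.7] -2.0
side roll_dish 0.64 [ 0.3986 -0.3836] [95.4 95.8] -12.8
side pad_tray 0.9 [0.4322 0.309 ] [103.8 119.9] 13.5
side box_tray 0.61 [ 0.5658 -0.3903] [113.9 152.3] -16.5
side espresso_cup 0.53 [0.3915 0.1188] [79.6 89.1] -8.2
side espresso_cup 0.48 [ 0.4155 -0.1929] [46.1 74.6] -70.6
side card_box 0.81 [0.4037 0.1169] [ 97.9 126.5] -4.2
side card_box 0.59 [0.5589 0.1456] [ 54.3 106.9] -88.7
side ink_pad 0.65 [0.4068 0.1177] [76.4 90.1] -8.3
side label_roll 0.62 [0.3882 0.1203] [67.8 94.4] 85.1
side stamp 0.75 [0.4251 0.1199] [ 47.2 128. ] -85.6
59.89193770280575 [0.15676046 0.63816595 0.38476984] [[ 3.59208102e-01  9.33257473e-01  1.68100392e-04]
 [ 8.90401400e-01 -3.42766868e-01  2.99493275e-01]
 [ 2.79561956e-01 -1.07430734e-01 -9.54098396e-01]]
t 2.95 pos [0.2337 0.6065 0.4047] toolyaw -21.1 width 0.0925 q7 -0.04
  world d [ 0.1963 -0.4935 -0.0047]  tool shift [-1.442 -1.56   0.019]  turn about tool z -0.234 (deg world 21.1 ) alt 1.766
  shift after turning [-0.785 -1.974  0.019]
```

```bash
cat >> h.py <<'E'
def plan(x,y,z,yaw,n,s=None):
    """n even rows from the current pose to TCP x,y,z, tool-y yaw (nearest half turn unless given exactly)"""
    s=s or arm.get_state(); R=np.array(s["ee_rot"]); P=np.array(s["position"])
    # current true tilt also removed
    cur=np.degrees(np.arctan2(-R[0,1],R[1,1])); e=(yaw-cur+90)%180-90
    print("t",round(s["time_s"],2),"pos",np.round(P,4),"yaw",round(cur,1),"w",round(s["width"],4),"q7",round(s["joint_pos"][6],2),"tilt",np.round(R[:2,2],4),"turn",round(e,1))
    d=(np.array([x,y,z])-P)/n
    for i in range(n):
        a=np.radians(e*i/n);c,q=np.cos(a),np.sin(a); Rn=np.array([[c,-q,0],[q,c,0],[0,0,1]])@R
        print(np.round(np.r_[Rn.T@d/0.25,0,0,-e/n/90],3).tolist(),end=",\n")
E
python3 - <<'E'
from h import *
plan(.425,.116,.40,-90,12)
E
```

```text
t 2.95 pos [0.2337 0.6065 0.4047] yaw -21.1 w 0.0925 q7 -0.04 tilt [-0.     -0.0001] turn -68.9
[-0.118, -0.13, 0.002, 0.0, 0.0, 0.064],
[-0.131, -0.117, 0.002, 0.0, 0.0, 0.064],
[-0.142, -0.103, 0.002, 0.0, 0.0, 0.064],
[-0.151, -0.089, 0.002, 0.0, 0.0, 0.064],
[-0.16, -0.073, 0.002, 0.0, 0.0, 0.064],
[-0.166, -0.057, 0.002, 0.0, 0.0, 0.064],
[-0.171, -0.04, 0.002, 0.0, 0.0, 0.064],
[-0.174, -0.023, 0.002, 0.0, 0.0, 0.064],
[-0.175, -0.005, 0.002, 0.0, 0.0, 0.064],
[-0.175, 0.012, 0.002, 0.0, 0.0, 0.064],
[-0.173, 0.03, 0.002, 0.0, 0.0, 0.064],
[-0.169, 0.047, 0.002, 0.0, 0.0, 0.064],
```

View pics/w0.png

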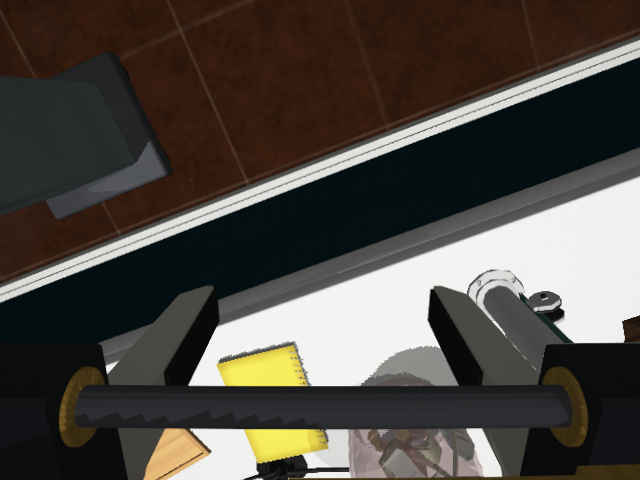

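The wrist view shows both fingers (tips near (200,290) and (440,290)), with a yellow notebook and clutter below, and a corner of the pad tray near (180,450). Next I move over the pile.

{"fn": "play_rows", "kwargs": {"deltas": [[-0.118,-0.13,0,0,0,0.064],[-0.131,-0.117,0,0,0,0.064],[-0.142,-0.103,0,0,0,0.064],[-0.151,-0.089,0,0,0,0.064],[-0.16,-0.073,0,0,0,0.064],[-0.166,-0.057,0,0,0,0.064],[-0.171,-0.04,0,0,0,0.064],[-0.174,-0.023,0,0,0,0.064]], "hand": 1}}

```text
time_s: 3.95
position: [0.3613, 0.2779, 0.4051]
ee_rot: [[-0.385, 0.923, 0.001], [0.923, 0.385, 0.001], [0.0, 0.001, -1.0]]
contact_force: [0.5, 0.7, 1.3]
width: 0.093
grasp_force: 0.0
```

{"fn": "play_rows", "kwargs": {"deltas": [[-0.175,-0.005,0.002,0,0,0.064],[-0.175,0.012,0.002,0,0,0.064],[-0.173,0.03,0.002,0,0,0.064],[-0.169,0.047,0.002,0,0,0.064],[0,0,0,0,0,0],[0,0,0,0,0,0]]}}

```text
time_s: 4.7
position: [0.424, 0.1163, 0.4028]
ee_rot: [[0.002, 1.0, -0.0], [1.0, -0.002, 0.001], [0.001, -0.0, -1.0]]
contact_force: [0.2, -1.3, -0.2]
width: 0.0933
grasp_force: 0.0
```

```bash
python3 - <<'E'
from h import *
plan(.425,.116,.40,-90,2)
p=arm.get_image("wrist"); save(p,"w1")
for q,z in [("stamp",.09),("label_roll",.068),("ink_pad",.038),("card_box",.024)]:
    for o in arm.outline_of(p,q)[:2]: print(q,round(o["conf"],2),np.round(o["extent"]),*rect(p,o["region"],z))
    for o in arm.pinpoint(p,q)[:1]: print(q,"pin",o["uv"],round(o["conf"],2))
E
```

```text
t 4.7 pos [0.424  0.1163 0.4028] yaw -90.1 w 0.0933 q7 -0.14 tilt [-0.0001  0.0007] turn 0.1
[-0.001, 0.002, 0.006, 0.0, 0.0, -0.001],
[-0.001, 0.002, 0.006, 0.0, 0.0, -0.001],
stamp 0.86 [301. 189.  48.  75.] [0.4263 0.1174] [34.5 54.4] 6.2
stamp 0.7 [288. 432.  54.  47.] [ 0.4143 -0.0961] [50.2 52.6] -0.0
stamp pin [322.3, 218.4] 0.76
label_roll 0.7 [269. 168.  89.  90.] [0.4176 0.1245] [64.5 68. ] -68.8
label_roll 0.59 [286. 433.  56.  45.] [ 0.4132 -0.1184] [54.  56.4] 0.6
ink_pad 0.92 [274. 147.  95. 116.] [0.4278 0.147 ] [33.  63.8] 78.7
card_box 0.98 [448. 137.  98. 140.] [0.5762 0.113 ] [ 74. 125.] 1.3
card_box 0.76 [279. 127.  90. 147.] [0.4308 0.1697] [21.3 67.2] 83.9
card_box pin [488.3, 205.0] 0.88
```

View pics/w1.png

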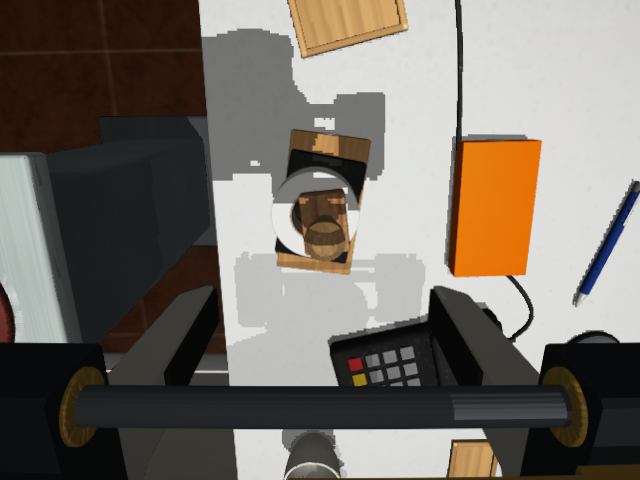

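```bash
python3 - <<'E'
import cv2
a=cv2.imread("pics/w1.png")[120:285,255:390]; cv2.imwrite("pics/w1c.png",cv2.resize(a,None,fx=3.6,fy=3.6,interpolation=cv2.INTER_CUBIC))
E
```

```text
(no output)
```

View pics/w1c.png

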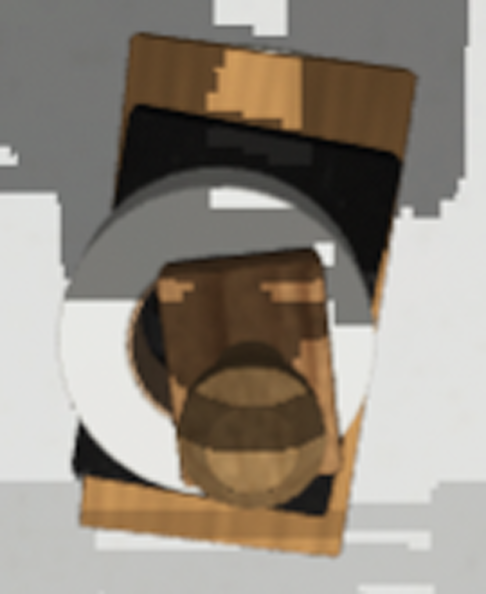

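The crop shows the stamp handle cap centred at (325,241), its base back edge from (299,194) to (344,189), and the roll ring around (316,214). The black pad corners are at (293,150) and (366,163). The brown carton corners are at (292,130), (370,141), (349,274) and (278,266).

```bash
python3 - <<'E'
from h import *
np.set_printoptions(precision=4,suppress=True)
p=arm.get_image("wrist")
g=lambda pts,z: ray(p,np.array(pts)/3.6+[255,120],z)[:,:2]
print("handle top",g([[253,437],[181,437],[325,437]],.132))
b=g([[160,265],[320,250],[340,440]],.088); print("base",b,np.linalg.norm(b[1]-b[0]),[np.degrees(np.arctan2(*(b[1]-b[0])[::-1])),np.degrees(np.arctan2(-(b[1]-b[2])[0],(b[1]-b[2])[1]))])
r=g([[60,340],[377,340],[215,185],[215,490]],.068);print("roll",r)
for n,pts,z in [("pad",[[138,107],[402,155],[333,513],[75,473]],.038),("box",[[133,35],[415,75],[340,555],[80,525]],.024)]:
    c=g(pts,z); l=(c[0]+c[1]-c[2]-c[3])/2; w=(c[1]+c[2]-c[0]-c[3])/2
    print(n,c.mean(0),"len",np.linalg.norm(l),"wid",np.linalg.norm(w),"yaw",np.degrees(np.arctan2(-l[0],l[1])),np.degrees(np.arctan2(w[1],w[0])))
    print(c)
# pad tray partial corners
E
```

```text
handle top [[0.4268 0.1192]
 [0.4141 0.1193]
 [0.4395 0.1192]]
base [[0.4085 0.141 ]
 [0.4404 0.144 ]
 [0.445  0.1041]] 0.032044801351291 [np.float64(5.300494974165859), np.float64(6.649202266372002)]
roll [[0.3854 0.1205]
 [0.454  0.1203]
 [0.4192 0.154 ]
 [0.4187 0.0859]]
pad [0.4234 0.1179] len 0.0890781508956815 wid 0.0625163016114241 yaw -10.298245554381001 -9.910790345492083
[[0.4013 0.1672]
 [0.4614 0.1562]
 [0.447  0.0688]
 [0.3839 0.0794]]
box [0.4245 0.1169] len 0.12272895121553994 wid 0.06694463554614014 yaw -7.519859695969664 -7.603577148844349
[[0.3995 0.1823]
 [0.4654 0.1731]
 [0.4498 0.0518]
 [0.383  0.0603]]
```

{"fn": "play_rows", "kwargs": {"deltas": [[0.006,0.006,0.1,0,0,0],[0.006,0.006,0.1,0,0,0],[0,0,0.1,0,0,0],[0,0,0.1,0,0,0],[0,0,0.087,0,0,0],[0,0,0,0,0,0],[0,0,0,0,0,0]]}}

```text
time_s: 6.08
position: [0.4275, 0.1187, 0.2816]
ee_rot: [[0.003, 1.0, 0.001], [1.0, -0.003, 0.0], [0.0, 0.001, -1.0]]
contact_force: [0.1, -0.4, -0.8]
width: 0.093
grasp_force: 0.0
```

{"fn": "play_rows", "kwargs": {"deltas": [[0,0,0,0,0,0],[0,0,0,0,0,0],[0,0,0,0,0,0],[0,0,0,0,0,0],[0,0,0,0,0,0],[0,0,0,0,0,0]], "hand": -1}}

```text
time_s: 6.82
position: [0.4271, 0.1187, 0.281]
ee_rot: [[0.003, 1.0, -0.0], [1.0, -0.003, -0.0], [-0.0, -0.0, -1.0]]
contact_force: [0.1, 0.5, 0.3]
width: 0.0379
grasp_force: 0.0
```

{"fn": "play_rows", "kwargs": {"deltas": [[0,0,0,0,0,0],[0,0,0,0,0,0],[0,0,0,0,0,0],[0,0,0,0,0,0]]}}

```text
time_s: 7.32
position: [0.4271, 0.1187, 0.281]
ee_rot: [[0.003, 1.0, -0.0], [1.0, -0.003, -0.0], [-0.0, -0.0, -1.0]]
contact_force: [-1.2, -0.3, 1.1]
width: 0.0251
grasp_force: 30.0
```

{"fn": "play_rows", "kwargs": {"deltas": [[0,0,-0.02,0,0,0],[0,0,-0.06,0,0,0],[0,0,-0.1,0,0,0],[0,0,-0.12,0,0,0],[0,0,-0.1,0,0,0],[0,0,-0.08,0,0,0]]}}

```text
time_s: 8.07
position: [0.427, 0.1185, 0.4023]
ee_rot: [[0.004, 1.0, 0.001], [1.0, -0.004, 0.0], [0.0, 0.001, -1.0]]
contact_force: [0.0, 0.2, -0.9]
width: 0.0249
grasp_force: 30.0
```

```bash
python3 - <<'E'
from h import *
plan(.597,-.202,.38,-96,9)
E
```

```text
t 8.07 pos [0.427  0.1185 0.4023] yaw -90.2 w 0.0249 q7 -0.14 tilt [0.0009 0.0004] turn -5.8
[-0.142, 0.076, 0.01, 0.0, 0.0, 0.007],
[-0.141, 0.078, 0.01, 0.0, 0.0, 0.007],
[-0.14, 0.079, 0.01, 0.0, 0.0, 0.007],
[-0.14, 0.081, 0.01, 0.0, 0.0, 0.007],
[-0.139, 0.082, 0.01, 0.0, 0.0, 0.007],
[-0.138, 0.084, 0.01, 0.0, 0.0, 0.007],
[-0.137, 0.085, 0.01, 0.0, 0.0, 0.007],
[-0.136, 0.087, 0.01, 0.0, 0.0, 0.007],
[-0.135, 0.089, 0.01, 0.0, 0.0, 0.007],
```

{"fn": "play_rows", "kwargs": {"deltas": [[-0.142,0.076,0.01,0,0,0.007],[-0.141,0.078,0.01,0,0,0.007],[-0.14,0.079,0.01,0,0,0.007],[-0.14,0.081,0.01,0,0,0.007],[-0.139,0.082,0.01,0,0,0.007],[-0.138,0.084,0.01,0,0,0.007],[-0.137,0.085,0.01,0,0,0.007],[-0.136,0.087,0.01,0,0,0.007]]}}

```text
time_s: 9.07
position: [0.5788, -0.1673, 0.3809]
ee_rot: [[0.091, 0.996, -0.0], [0.996, -0.091, 0.0], [0.0, -0.0, -1.0]]
contact_force: [1.1, 0.8, -0.6]
width: 0.0249
grasp_force: 30.0
```

{"fn": "play_rows", "kwargs": {"deltas": [[-0.135,0.089,0.01,0,0,0.007],[-0.15,0,0,0,0,0],[-0.12,0,0,0,0,0],[0,0,0,0,0,0],[0,0,0,0,0,0]]}}

```text
time_s: 9.7
position: [0.5909, -0.2677, 0.3783]
ee_rot: [[0.101, 0.995, -0.0], [0.995, -0.101, 0.002], [0.002, -0.0, -1.0]]
contact_force: [0.7, 0.8, -0.8]
width: 0.0245
grasp_force: 30.0
```

```bash
python3 - <<'E'
from h import *
plan(.597,-.202,.38,-96,2)
p=arm.get_image("wrist"); save(p,"w2")
for q,z in [("stamp_tray",.005),("box_tray",.005),("roll_dish",.005),("espresso_cup",.055),("stamp",.17)]:
    for o in arm.outline_of(p,q)[:2]: print(q,round(o["conf"],2),np.round(o["extent"]),*rect(p,o["region"],z))
E
```

```text
t 9.7 pos [ 0.5909 -0.2677  0.3783] yaw -95.8 w 0.0245 q7 0.53 tilt [-0.0002  0.0019] turn -0.2
[0.132, -0.001, -0.003, 0.0, 0.0, 0.001],
[0.132, -0.001, -0.003, 0.0, 0.0, 0.001],
stamp_tray 0.81 [288.  76.  74. 103.] [ 0.6006 -0.2006] [55.8 74.7] -0.7
box_tray 0.98 [275. 266. 108. 122.] [ 0.5745 -0.4384] [22.7 70.3] 86.3
roll_dish 0.86 [100. 299.  96.  68.] [ 0.4024 -0.3658] [61.9 95.9] -78.6
espresso_cup 0.76 [ 19.  73. 119.  98.] [ 0.4255 -0.1728] [60.6 85.8] 74.5
stamp 0.72 [279. 242.  78. 140.] [ 0.5893 -0.2832] [37.3 78.3] -0.8
```

View pics/w2.png

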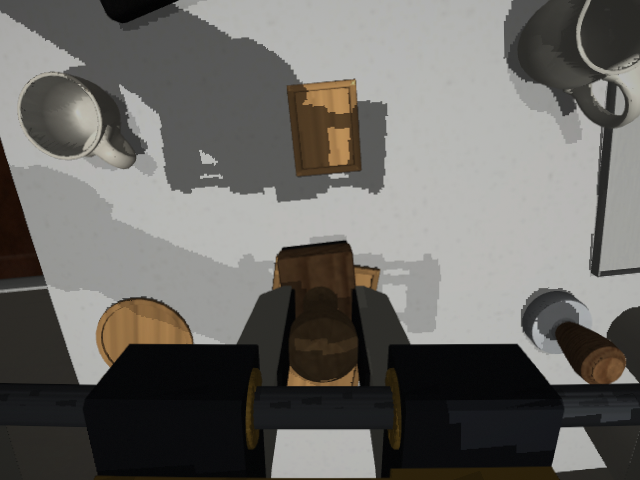

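Wrist view: the stamp tray is clear at (324,127), fitted to (0.6006,-0.2006) with the right size. The stamp hangs straight in the fingers at (315,300), and the cup is at left.

```bash
python3 - <<'E'
from h import *
plan(.6,-.2015,.30,-96,4)
E
```

```text
t 10.0 pos [ 0.5909 -0.2679  0.3786] yaw -95.8 w 0.0247 q7 0.53 tilt [0.     0.0004] turn -0.2
[0.067, 0.002, 0.079, 0.0, 0.0, 0.001],
[0.067, 0.002, 0.079, 0.0, 0.0, 0.001],
[0.067, 0.002, 0.079, 0.0, 0.0, 0.001],
[0.067, 0.002, 0.079, 0.0, 0.0, 0.001],
```

{"fn": "play_rows", "kwargs": {"deltas": [[0.067,0.002,0.05,0,0,0],[0.067,0.002,0.08,0,0,0],[0.067,0.002,0.09,0,0,0],[0.067,0.002,0.095,0,0,0],[0,0,0,0,0,0],[0,0,0,0,0,0]]}}

```text
time_s: 10.75
position: [0.5996, -0.2028, 0.3003]
ee_rot: [[0.102, 0.995, 0.001], [0.995, -0.102, -0.001], [-0.001, 0.001, -1.0]]
contact_force: [-0.5, -1.2, -1.0]
width: 0.0252
grasp_force: 30.0
```

{"fn": "play_rows", "kwargs": {"deltas": [[0,0,0.08,0,0,0],[0,0,0.08,0,0,0],[0,0,0.08,0,0,0],[0,0,0.06,0,0,0],[0,0,0,0,0,0],[0,0,0,0,0,0]]}}

```text
time_s: 11.5
position: [0.5998, -0.2031, 0.2257]
ee_rot: [[0.103, 0.995, 0.002], [0.995, -0.103, -0.001], [-0.001, 0.002, -1.0]]
contact_force: [-0.2, 0.7, -1.0]
width: 0.025
grasp_force: 30.0
```

{"fn": "play_rows", "kwargs": {"deltas": [[0.006,0,0.015,0,0,0],[0,0,0.015,0,0,0],[0,0,0.01,0,0,0],[0,0,0,0,0,0],[0,0,0,0,0,0]]}}

```text
time_s: 12.12
position: [0.5996, -0.2011, 0.2147]
ee_rot: [[0.102, 0.995, -0.0], [0.995, -0.102, -0.0], [-0.0, -0.0, -1.0]]
contact_force: [0.2, 0.0, -1.5]
width: 0.0249
grasp_force: 30.0
```

{"fn": "play_rows", "kwargs": {"deltas": [[0,0,0,0,0,0],[0,0,0,0,0,0],[0,0,0,0,0,0],[0,0,0,0,0,0]], "hand": 0.3}}

```text
time_s: 12.62
position: [0.5996, -0.2011, 0.2148]
ee_rot: [[0.102, 0.995, 0.0], [0.995, -0.102, -0.0], [-0.0, 0.0, -1.0]]
contact_force: [1.0, 0.4, 0.7]
width: 0.0588
grasp_force: 0.0
```

{"fn": "play_rows", "kwargs": {"deltas": [[0,0,-0.08,0,0,0],[0,0,-0.15,0,0,0],[0,0,-0.15,0,0,0],[0,0,-0.12,0,0,0],[-0.1,0,-0.1,0,0,0],[-0.12,0,-0.1,0,0,0],[0,0,0,0,0,0]], "hand": 1}}

```text
time_s: 13.5
position: [0.5929, -0.2592, 0.3935]
ee_rot: [[0.108, 0.994, 0.005], [0.994, -0.108, -0.005], [-0.005, 0.006, -1.0]]
contact_force: [-0.1, 0.0, -0.3]
width: 0.0931
grasp_force: 0.0
```

```bash
python3 - <<'E'
from h import *
p=arm.get_image("wrist"); save(p,"w3")
for q,z in [("stamp_tray",.005),("stamp",.022)]:
    for o in arm.outline_of(p,q)[:2]: print(q,round(o["conf"],2),np.round(o["extent"]),*rect(p,o["region"],z))
plan(.419,.12,.40,-90,9)
E
```

```text
stamp_tray 0.65 [285.  87.  71.  93.] [ 0.6006 -0.2004] [55.8 74.1] -0.3
stamp 0.66 [297. 107.  44.  62.] [ 0.5986 -0.2014] [34.8 46.9] 0.1
stamp 0.37 [102. 301.  68.  64.] [ 0.3975 -0.3524] [35.8 88.8] -49.0
t 13.65 pos [ 0.5942 -0.2539  0.3889] yaw -95.8 w 0.0929 q7 0.51 tilt [-0.0012  0.0028] turn 5.8
[0.158, -0.094, -0.004, 0.0, 0.0, -0.007],
[0.159, -0.092, -0.004, 0.0, 0.0, -0.007],
[0.16, -0.091, -0.004, 0.0, 0.0, -0.007],
[0.161, -0.089, -0.004, 0.0, 0.0, -0.007],
[0.162, -0.087, -0.004, 0.0, 0.0, -0.007],
[0.163, -0.085, -0.004, 0.0, 0.0, -0.007],
[0.163, -0.083, -0.004, 0.0, 0.0, -0.007],
[0.164, -0.082, -0.004, 0.0, 0.0, -0.007],
[0.165, -0.08, -0.004, 0.0, 0.0, -0.007],
```

View pics/w3.png

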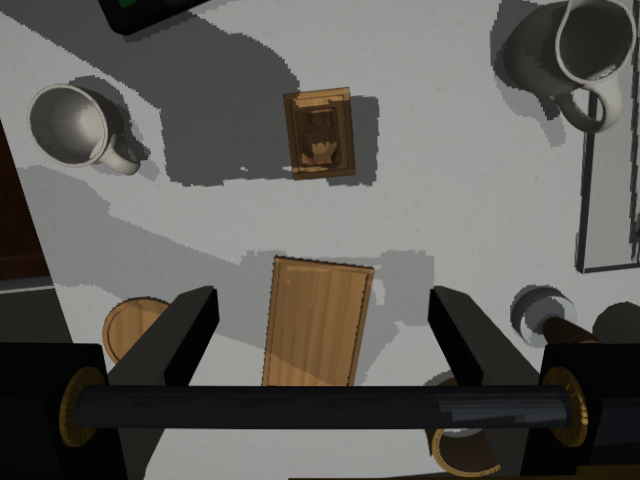

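The picture shows the stamp seated in its tray at (320,135), aligned and inside the lip. The fit confirms it: offset about 2 mm, yaw 0. Next is the roll.

{"fn": "play_rows", "kwargs": {"deltas": [[0.158,-0.094,-0.005,0,0,-0.007],[0.159,-0.092,-0.005,0,0,-0.007],[0.16,-0.091,-0.005,0,0,-0.007],[0.161,-0.089,-0.005,0,0,-0.007],[0.162,-0.087,-0.005,0,0,-0.007],[0.163,-0.085,-0.005,0,0,-0.007],[0.163,-0.083,-0.005,0,0,-0.007],[0.164,-0.082,-0.005,0,0,-0.007]]}}

```text
time_s: 14.65
position: [0.4374, 0.0804, 0.3988]
ee_rot: [[0.011, 1.0, -0.003], [1.0, -0.011, 0.0], [0.0, -0.003, -1.0]]
contact_force: [0.9, 0.7, 1.2]
width: 0.0931
grasp_force: 0.0
```

{"fn": "play_rows", "kwargs": {"deltas": [[0.165,-0.08,0,0,0,-0.007],[0,0,0,0,0,0],[0,0,0,0,0,0],[0,0,0,0,0,0]]}}

```text
time_s: 15.15
position: [0.4199, 0.1181, 0.3995]
ee_rot: [[0.005, 1.0, -0.0], [1.0, -0.005, -0.001], [-0.001, -0.0, -1.0]]
contact_force: [0.7, 0.7, -0.5]
width: 0.0935
grasp_force: 0.0
```

```bash
python3 - <<'E'
from h import *
p=arm.get_image("wrist"); save(p,"w4")
for q,z in [("label_roll",.068),("ink_pad",.038),("card_box",.024)]:
    for o in arm.outline_of(p,q)[:2]: print(q,round(o["conf"],2),np.round(o["extent"]),*rect(p,o["region"],z))
plan(.4195,.12,.229,-90,6)
a=cv2.imread("pics/w4.png")[100:300,240:440]; cv2.imwrite("pics/w4c.png",cv2.resize(a,None,fx=3,fy=3,interpolation=cv2.INTER_CUBIC))
E
```

```text
label_roll 0.88 [275. 170.  88.  90.] [0.4191 0.1216] [69.5 70. ] -43.1
ink_pad 0.68 [279. 150.  96. 116.] [0.4278 0.1468] [33.6 63.9] 78.8
card_box 0.83 [281. 129.  95. 152.] [0.4306 0.1696] [25.1 68.5] 87.5
card_box 0.8 [454. 138.  91. 140.] [0.5759 0.1135] [ 74.  126.1] 1.4
t 15.35 pos [0.4199 0.1182 0.3997] yaw -90.3 w 0.0928 q7 -0.14 tilt [-0.0001 -0.0003] turn 0.3
[0.001, -0.0, 0.114, 0.0, 0.0, -0.001],
[0.001, -0.0, 0.114, 0.0, 0.0, -0.001],
[0.001, -0.0, 0.114, 0.0, 0.0, -0.001],
[0.001, -0.0, 0.114, 0.0, 0.0, -0.001],
[0.001, -0.0, 0.114, 0.0, 0.0, -0.001],
[0.001, -0.0, 0.114, 0.0, 0.0, -0.001],
```

View pics/w4c.png

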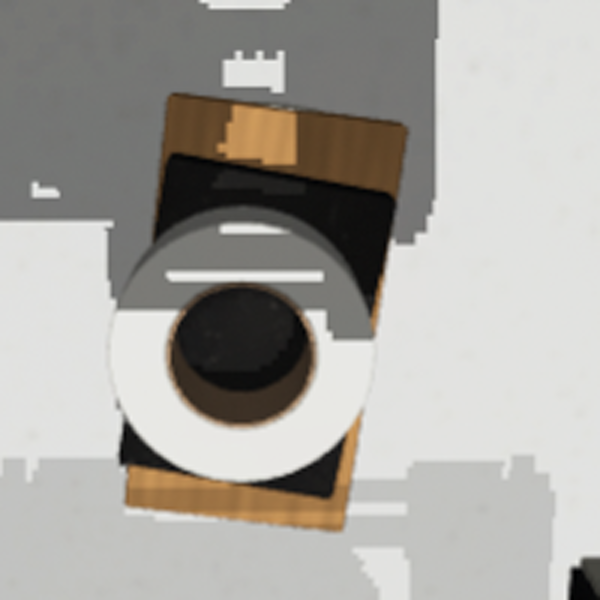

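The crop shows the roll alone on the pad and carton at about (320,215), with the pile undisturbed. I'll grip at z 0.062, which keeps the tips 5 mm above the pad.

{"fn": "play_rows", "kwargs": {"deltas": [[0.004,-0.001,0.12,0,0,0],[0.004,-0.001,0.14,0,0,0],[0,0,0.14,0,0,0],[0,0,0.12,0,0,0],[0,0,0.1,0,0,0],[0,0,0.063,0,0,0],[0,0,0,0,0,0],[0,0,0,0,0,0]]}}

```text
time_s: 16.35
position: [0.4196, 0.1207, 0.2295]
ee_rot: [[0.004, 1.0, 0.001], [1.0, -0.004, 0.0], [0.0, 0.001, -1.0]]
contact_force: [0.2, -0.0, 0.2]
width: 0.093
grasp_force: 0.0
```

{"fn": "play_rows", "kwargs": {"deltas": [[0,0,0,0,0,0],[0,0,0,0,0,0],[0,0,0,0,0,0],[0,0,0,0,0,0],[0,0,0,0,0,0],[0,0,0,0,0,0]], "hand": -1}}

```text
time_s: 17.1
position: [0.4191, 0.121, 0.2293]
ee_rot: [[0.003, 1.0, -0.0], [1.0, -0.003, 0.0], [0.0, -0.0, -1.0]]
contact_force: [-1.8, 0.9, 5.2]
width: 0.0679
grasp_force: 30.0
```

{"fn": "play_rows", "kwargs": {"deltas": [[0,0,-0.02,0,0,0],[0,0,-0.06,0,0,0],[0,0,-0.12,0,0,0],[0,0,-0.15,0,0,0],[0,0,-0.15,0,0,0],[0,0,-0.1,0,0,0],[0,0,0,0,0,0]]}}

```text
time_s: 17.98
position: [0.4195, 0.1209, 0.3804]
ee_rot: [[0.003, 1.0, 0.004], [1.0, -0.003, 0.002], [0.002, 0.004, -1.0]]
contact_force: [0.4, -0.0, -1.3]
width: 0.0677
grasp_force: 30.0
```

```bash
python3 - <<'E'
from h import *
plan(.50,-.12,.38,-90,6)
E
```

```text
t 17.98 pos [0.4195 0.1209 0.3804] yaw -90.2 w 0.0677 q7 -0.11 tilt [0.0041 0.0016] turn 0.2
[-0.16, 0.054, 0.0, 0.0, 0.0, -0.0],
[-0.16, 0.054, 0.0, 0.0, 0.0, -0.0],
[-0.16, 0.054, 0.0, 0.0, 0.0, -0.0],
[-0.16, 0.054, 0.0, 0.0, 0.0, -0.0],
[-0.161, 0.054, 0.0, 0.0, 0.0, -0.0],
[-0.161, 0.054, 0.0, 0.0, 0.0, -0.0],
```

{"fn": "play_rows", "kwargs": {"deltas": [[-0.16,0.054,0,0,0,0],[-0.16,0.054,0,0,0,0],[-0.16,0.054,0,0,0,0],[-0.16,0.054,0,0,0,0],[-0.16,0.054,0,0,0,0],[-0.16,0.054,0,0,0,0]]}}

```text
time_s: 18.73
position: [0.4994, -0.1205, 0.3772]
ee_rot: [[0.003, 1.0, -0.003], [1.0, -0.003, 0.001], [0.001, -0.003, -1.0]]
contact_force: [1.9, -0.4, -1.5]
width: 0.0677
grasp_force: 30.0
```

{"fn": "play_rows", "kwargs": {"deltas": [[-0.16,-0.04,0,0,0,0],[-0.16,-0.04,0,0,0,0],[-0.16,-0.04,0,0,0,0],[-0.16,-0.04,0,0,0,0],[-0.16,-0.04,0,0,0,0],[-0.16,-0.04,0,0,0,0],[-0.16,-0.04,0,0,0,0],[-0.16,-0.04,0,0,0,0]]}}

```text
time_s: 19.73
position: [0.4178, -0.4401, 0.3768]
ee_rot: [[0.003, 1.0, -0.002], [1.0, -0.003, 0.003], [0.003, -0.002, -1.0]]
contact_force: [0.2, -0.2, -0.8]
width: 0.0677
grasp_force: 30.0
```

{"fn": "play_rows", "kwargs": {"deltas": [[0,0,0,0,0,0],[0,0,0,0,0,0]]}}

```text
time_s: 19.98
position: [0.4185, -0.4383, 0.3773]
ee_rot: [[0.003, 1.0, -0.002], [1.0, -0.003, 0.003], [0.003, -0.002, -1.0]]
contact_force: [0.0, 1.0, -0.9]
width: 0.0676
grasp_force: 30.0
```

```bash
python3 - <<'E'
from h import *
p=arm.get_image("wrist"); save(p,"w5")
for q,z in [("roll_dish",.005),("box_tray",.005),("label_roll",.243),("espresso_cup",.05)]:
    for o in arm.outline_of(p,q)[:2]: print(q,round(o["conf"],2),np.round(o["extent"]),*rect(p,o["region"],z))
plan(.405,-.3835,.26,-90,4)
E
```

```text
box_tray 0.64 [424.  50. 170. 201.] [ 0.5726 -0.3923] [ 98.2 152.8] -13.8
label_roll 0.61 [233. 231. 179. 152.] [ 0.4195 -0.4136] [51.4 54.8] 89.9
t 20.23 pos [ 0.419  -0.438   0.3788] yaw -90.1 w 0.0678 q7 1.02 tilt [0.     0.0008] turn 0.1
[0.054, -0.014, 0.119, 0.0, 0.0, -0.0],
[0.054, -0.014, 0.119, 0.0, 0.0, -0.0],
[0.054, -0.014, 0.119, 0.0, 0.0, -0.0],
[0.054, -0.014, 0.119, 0.0, 0.0, -0.0],
```

View pics/w5.png

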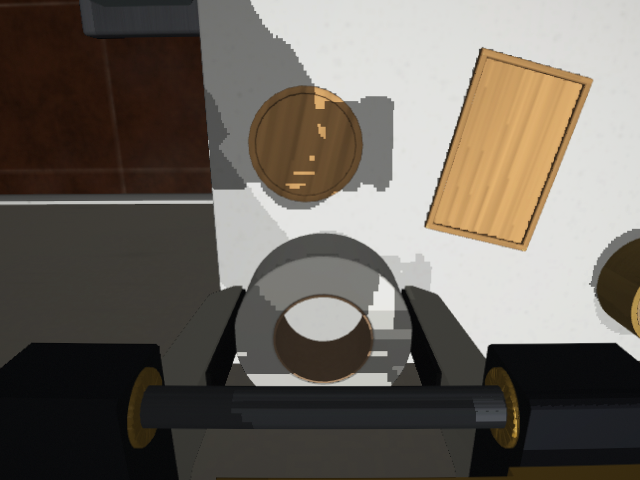

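The wrist view shows the dish with its rim spanning columns 249–363 and rows 85–202, so centred near (306,144). The box tray is at (510,148), and the roll is level in the fingers.

```bash
python3 - <<'E'
from h import *
p=arm.get_image("wrist")
print(ray(p,[[249,144],[363,144],[306,85],[306,201]],.005))
g=ray(p,[[249,144],[363,144],[306,85],[306,201]],.005); print(g[:2].mean(0),g[2:].mean(0))
c=ray(p,[[482,48],[592,79],[526,250],[426,227]],.005)[:,:2]; l=(c[0]+c[1]-c[2]-c[3])/2
print("boxtray",c.mean(0),np.linalg.norm(l),np.degrees(np.arctan2(-l[0],l[1])))
r=ray(p,[[235,340],[412,340],[323,255]],.2435); print("roll",r)
E
```

```text
[[ 0.35880944 -0.3826967   0.005     ]
 [ 0.45392505 -0.38285177  0.005     ]
 [ 0.40696418 -0.33622668  0.005     ]
 [ 0.40576417 -0.43137401  0.005     ]]
[ 0.40636725 -0.38277423  0.005     ] [ 0.40636417 -0.38380035  0.005     ]
boxtray [ 0.57521286 -0.39250693] 0.1505884429595573 -13.088982482725855
roll [[ 0.39253369 -0.42316197  0.2435    ]
 [ 0.44846744 -0.42324908  0.2435    ]
 [ 0.42036524 -0.39463914  0.2435    ]]
```

{"fn": "play_rows", "kwargs": {"deltas": [[0.055,-0.013,0.12,0,0,0],[0.055,-0.013,0.12,0,0,0],[0.055,-0.013,0.12,0,0,0],[0.055,-0.013,0.12,0,0,0],[0,0,0,0,0,0],[0,0,0,0,0,0]]}}

```text
time_s: 21.02
position: [0.406, -0.385, 0.2602]
ee_rot: [[0.003, 1.0, 0.002], [1.0, -0.003, -0.003], [-0.003, 0.002, -1.0]]
contact_force: [-0.7, 0.4, -0.8]
width: 0.0681
grasp_force: 30.0
```

```bash
python3 - <<'E'
from h import *
plan(.406,-.3835,.194,-90,4)
E
```

```text
t 21.02 pos [ 0.406  -0.385   0.2602] yaw -90.2 w 0.0681 q7 1.06 tilt [ 0.0017 -0.0025] turn 0.2
[0.002, -0.0, 0.066, 0.0, 0.0, -0.001],
[0.002, -0.0, 0.066, 0.0, 0.0, -0.001],
[0.002, -0.0, 0.066, 0.0, 0.0, -0.001],
[0.002, -0.0, 0.066, 0.0, 0.0, -0.001],
```

{"fn": "play_rows", "kwargs": {"deltas": [[0.003,0,0.08,0,0,0],[0.002,0,0.08,0,0,0],[0,0,0.06,0,0,0],[0,0,0.03,0,0,0],[0,0,0.014,0,0,0],[0,0,0,0,0,0],[0,0,0,0,0,0]]}}

```text
time_s: 21.9
position: [0.4056, -0.383, 0.1935]
ee_rot: [[0.003, 1.0, 0.001], [1.0, -0.003, -0.001], [-0.001, 0.001, -1.0]]
contact_force: [-0.1, 1.8, -0.2]
width: 0.068
grasp_force: 30.0
```

{"fn": "play_rows", "kwargs": {"deltas": [[0,0,0,0,0,0],[0,0,0,0,0,0],[0,0,0,0,0,0]], "hand": 1}}

```text
time_s: 22.28
position: [0.4056, -0.3828, 0.1931]
ee_rot: [[0.003, 1.0, 0.0], [1.0, -0.003, -0.0], [-0.0, 0.0, -1.0]]
contact_force: [-0.6, -0.3, -0.1]
width: 0.091
grasp_force: 0.0
```

{"fn": "play_rows", "kwargs": {"deltas": [[0,0,-0.05,0,0,0],[0,0,-0.14,0,0,0],[0,0,-0.15,0,0,0],[0,0,-0.15,0,0,0],[0,0,-0.14,0,0,0],[0,0,-0.1,0,0,0],[0,0,0,0,0,0]]}}

```text
time_s: 23.15
position: [0.4055, -0.3832, 0.378]
ee_rot: [[0.003, 1.0, 0.004], [1.0, -0.003, -0.004], [-0.004, 0.004, -1.0]]
contact_force: [0.4, -0.5, -0.1]
width: 0.0929
grasp_force: 0.0
```

```bash
python3 - <<'E'
from h import *
p=arm.get_image("wrist"); save(p,"w6")
for q,z in [("roll_dish",.005),("label_roll",.032)]:
    for o in arm.outline_of(p,q)[:2]: print(q,round(o["conf"],2),np.round(o["extent"]),*rect(p,o["region"],z))
plan(.50,-.12,.38,-90,7)
E
```

```text
roll_dish 0.81 [268. 155. 106. 104.] [ 0.4049 -0.3835] [94.1 94.3] -72.5
label_roll 0.85 [278. 169.  85.  84.] [ 0.4067 -0.3826] [67.8 72.7] 24.0
t 23.3 pos [ 0.4052 -0.3823  0.3746] yaw -90.2 w 0.0932 q7 0.98 tilt [-0.0015  0.0015] turn 0.2
[0.15, 0.054, -0.003, 0.0, 0.0, -0.0],
[0.15, 0.054, -0.003, 0.0, 0.0, -0.0],
[0.15, 0.054, -0.003, 0.0, 0.0, -0.0],
[0.15, 0.054, -0.003, 0.0, 0.0, -0.0],
[0.15, 0.054, -0.003, 0.0, 0.0, -0.0],
[0.15, 0.054, -0.003, 0.0, 0.0, -0.0],
[0.15, 0.054, -0.003, 0.0, 0.0, -0.0],
```

{"fn": "play_rows", "kwargs": {"deltas": [[0.15,0.054,-0.005,0,0,0],[0.15,0.054,-0.005,0,0,0],[0.15,0.054,-0.005,0,0,0],[0.15,0.054,-0.005,0,0,0],[0.15,0.054,-0.005,0,0,0],[0.15,0.054,-0.005,0,0,0],[0.15,0.054,-0.005,0,0,0]]}}

```text
time_s: 24.18
position: [0.5009, -0.1192, 0.3829]
ee_rot: [[0.003, 1.0, -0.003], [1.0, -0.003, 0.0], [0.0, -0.003, -1.0]]
contact_force: [0.6, 0.3, 0.4]
width: 0.0929
grasp_force: 0.0
```

{"fn": "play_rows", "kwargs": {"deltas": [[0.159,-0.051,-0.01,0,0,0],[0.159,-0.051,-0.01,0,0,0],[0.159,-0.051,-0.01,0,0,0],[0.159,-0.051,-0.01,0,0,0],[0.159,-0.051,-0.01,0,0,0],[0.159,-0.051,-0.01,0,0,0],[0,0,0,0,0,0],[0,0,0,0,0,0]]}}

```text
time_s: 25.18
position: [0.4251, 0.1175, 0.3985]
ee_rot: [[0.004, 1.0, -0.002], [1.0, -0.004, -0.001], [-0.001, -0.001, -1.0]]
contact_force: [0.3, -0.2, -0.2]
width: 0.093
grasp_force: 0.0
```

```bash
python3 - <<'E'
from h import *
p=arm.get_image("wrist"); save(p,"w7")
for q,z in [("ink_pad",.038),("card_box",.024),("pad_tray",.005)]:
    for o in arm.outline_of(p,q)[:2]: print(q,round(o["conf"],2),np.round(o["extent"]),*rect(p,o["region"],z))
plan(.4235,.118,.215,-100,6)
a=cv2.imread("pics/w7.png")[100:300,240:440]; cv2.imwrite("pics/w7c.png",cv2.resize(a,None,fx=3,fy=3,interpolation=cv2.INTER_CUBIC))
E
```

```text
ink_pad 0.75 [274. 147.  93. 118.] [0.4223 0.1183] [65.  91.5] -10.7
card_box 0.83 [275. 130.  95. 148.] [0.4309 0.1697] [21.7 68.5] 81.8
card_box 0.8 [449. 139.  96. 139.] [0.5762 0.1136] [ 75.6 126.1] 1.3
pad_tray 0.95 [287.   0. 120.  58.] [0.4464 0.2733] [45.6 92.5] -76.1
t 25.38 pos [0.4255 0.1169 0.399 ] yaw -90.4 w 0.0932 q7 -0.12 tilt [-0.0004 -0.0007] turn -9.6
[0.001, -0.001, 0.123, 0.0, 0.0, 0.018],
[0.001, -0.001, 0.123, 0.0, 0.0, 0.018],
[0.001, -0.001, 0.123, 0.0, 0.0, 0.018],
[0.001, -0.001, 0.123, 0.0, 0.0, 0.018],
[0.001, -0.001, 0.123, 0.0, 0.0, 0.018],
[0.001, -0.001, 0.123, 0.0, 0.0, 0.018],
```

View pics/w7c.png

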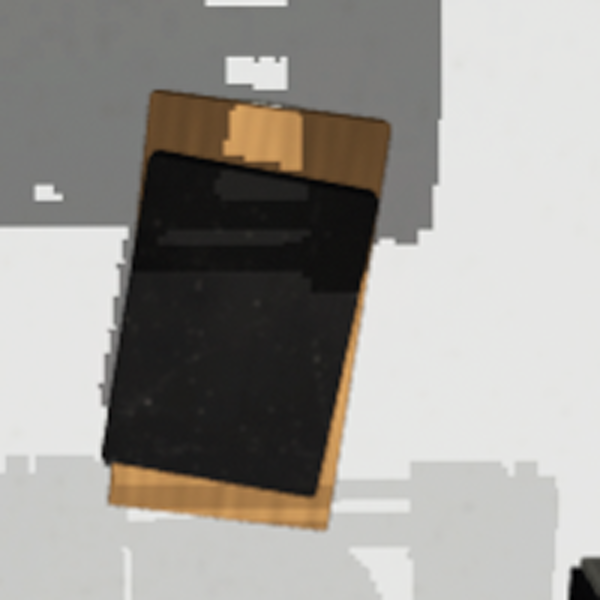

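The crop shows the pad on the carton at about (320,210), undisturbed and turned −10.5°. I'll grip it with the tips 5 mm above the carton's top.

{"fn": "play_rows", "kwargs": {"deltas": [[0.002,-0.006,0.12,0,0,0.037],[0.002,-0.006,0.14,0,0,0.037],[0,0,0.14,0,0,0.037],[0,0,0.14,0,0,0],[0,0,0.12,0,0,0],[0,0,0.077,0,0,0],[0,0,0,0,0,0],[0,0,0,0,0,0]]}}

```text
time_s: 26.38
position: [0.4227, 0.1188, 0.2155]
ee_rot: [[0.178, 0.984, 0.001], [0.984, -0.178, 0.0], [0.0, 0.001, -1.0]]
contact_force: [-0.3, -1.1, 0.3]
width: 0.0928
grasp_force: 0.0
```

```bash
python3 - <<'E'
from h import *
plan(.4225,.118,.2147,-100.5,1)
E
```

```text
t 26.38 pos [0.4227 0.1188 0.2155] yaw -100.2 w 0.0928 q7 -0.04 tilt [0.0011 0.    ] turn -0.3
[-0.003, -0.0, 0.003, 0.0, 0.0, 0.003],
```

{"fn": "play_rows", "kwargs": {"deltas": [[-0.003,0,0.004,0,0,0.003],[0,0,0,0,0,0],[0,0,0,0,0,0],[0,0,0,0,0,0],[0,0,0,0,0,0],[0,0,0,0,0,0],[0,0,0,0,0,0]], "hand": -1}}

```text
time_s: 27.25
position: [0.4221, 0.1186, 0.2142]
ee_rot: [[0.181, 0.983, 0.0], [0.983, -0.181, 0.0], [0.0, -0.0, -1.0]]
contact_force: [-0.9, 0.6, 5.7]
width: 0.0636
grasp_force: 30.0
```

{"fn": "play_rows", "kwargs": {"deltas": [[0,0,-0.02,0,0,0],[0,0,-0.04,0,0,0],[0,0,-0.08,0,0,0],[0,0,-0.12,0,0,0],[0,0,-0.14,0,0,0],[0,0,-0.12,0,0,0],[0,0,-0.08,0,0,0],[0,0,0,0,0,0]]}}

```text
time_s: 28.25
position: [0.4222, 0.1184, 0.3654]
ee_rot: [[0.181, 0.983, 0.003], [0.983, -0.181, 0.001], [0.002, 0.003, -1.0]]
contact_force: [0.7, -0.3, -0.0]
width: 0.0635
grasp_force: 30.0
```

```bash
python3 - <<'E'
from h import *
plan(.437,.25,.37,-75.5,5)
p=arm.get_image("wrist"); save(p,"w8")
for q,z in [("card_box",.024),("pad_tray",.005)]:
    for o in arm.outline_of(p,q)[:2]: print(q,round(o["conf"],2),np.round(o["extent"]),*rect(p,o["region"],z))
E
```

```text
t 28.25 pos [0.4222 0.1184 0.3654] yaw -100.4 w 0.0635 q7 -0.22 tilt [0.0034 0.0014] turn 24.9
[0.106, -0.007, -0.003, 0.0, 0.0, -0.055],
[0.106, 0.002, -0.003, 0.0, 0.0, -0.055],
[0.105, 0.011, -0.003, 0.0, 0.0, -0.055],
[0.104, 0.02, -0.003, 0.0, 0.0, -0.055],
[0.102, 0.029, -0.003, 0.0, 0.0, -0.055],
card_box 0.95 [275. 135.  91.  75.] [0.4288 0.152 ] [57.5 67.8] 82.4
card_box 0.6 [462. 102. 102. 168.] [0.5761 0.113 ] [ 73.6 125.1] 1.1
pad_tray 0.63 [243.   1. 139.  62.] [0.4426 0.257 ] [ 42.9 101.7] 79.6
```

View pics/w8.png

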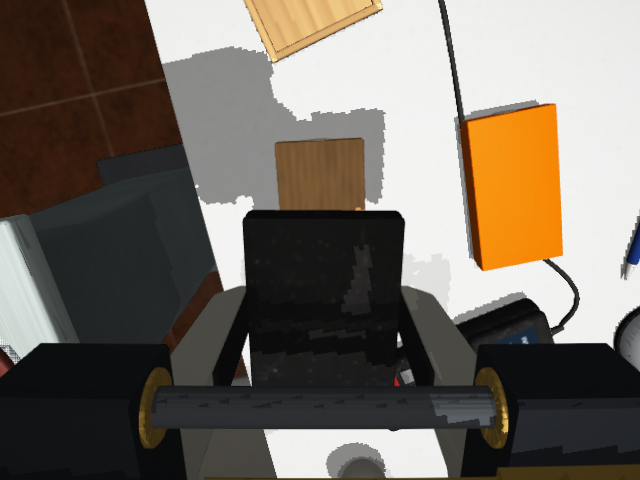

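The picture shows the pad level in the fingers, and the carton still in place at (320,175). The pad tray is at the top edge. I'll turn and go part-way to view that tray fully.

{"fn": "play_rows", "kwargs": {"deltas": [[0.105,-0.007,0,0,0,-0.055],[0.105,0.002,0,0,0,-0.055],[0.105,0.011,0,0,0,-0.055],[0.105,0.02,0,0,0,-0.055],[0.103,0.029,0,0,0,-0.055],[0,0,0,0,0,0],[0,0,0,0,0,0]]}}

```text
time_s: 29.28
position: [0.437, 0.2497, 0.3638]
ee_rot: [[-0.247, 0.969, -0.001], [0.969, 0.247, -0.001], [-0.001, -0.001, -1.0]]
contact_force: [0.4, -0.1, -0.8]
width: 0.0637
grasp_force: 30.0
```

```bash
python3 - <<'E'
from h import *
p=arm.get_image("wrist"); save(p,"w9")
for q,z in [("pad_tray",.005),("ink_pad",.37-.2142+.038)]:
    for o in arm.outline_of(p,q)[:2]: print(q,round(o["conf"],2),np.round(o["extent"]),*rect(p,o["region"],z))
plan(.437,.306,.26,-75.5,4)
E
```

```text
pad_tray 0.81 [282.  62. 118. 151.] [0.4378 0.3107] [ 92.2 115.4] 14.3
ink_pad 0.66 [243. 209. 162. 176.] [0.4361 0.2592] [61.3 76.9] 14.3
t 29.43 pos [0.4372 0.249  0.3641] yaw -75.8 w 0.0632 q7 -0.1 tilt [-0.0002 -0.0007] turn 0.3
[0.055, 0.014, 0.104, 0.0, 0.0, -0.001],
[0.055, 0.014, 0.104, 0.0, 0.0, -0.001],
[0.055, 0.014, 0.104, 0.0, 0.0, -0.001],
[0.055, 0.014, 0.104, 0.0, 0.0, -0.001],
```

{"fn": "play_rows", "kwargs": {"deltas": [[0.058,0.016,0.104,0,0,0],[0.058,0.016,0.104,0,0,0],[0.058,0.015,0.104,0,0,0],[0.058,0.015,0.104,0,0,0],[0,0,0,0,0,0],[0,0,0,0,0,0]]}}

```text
time_s: 30.18
position: [0.4383, 0.3091, 0.2608]
ee_rot: [[-0.246, 0.969, 0.001], [0.969, 0.246, -0.0], [-0.001, 0.001, -1.0]]
contact_force: [0.2, -0.1, -0.3]
width: 0.0636
grasp_force: 30.0
```

```bash
python3 - <<'E'
from h import *
plan(.438,.309,.1932,-75.6,4)
E
```

```text
t 30.18 pos [0.4383 0.3091 0.2608] yaw -75.8 w 0.0636 q7 -0.13 tilt [ 0.0011 -0.0003] turn 0.2
[0.0, -0.0, 0.068, 0.0, 0.0, -0.001],
[0.0, -0.0, 0.068, 0.0, 0.0, -0.001],
[0.0, -0.0, 0.068, 0.0, 0.0, -0.001],
[0.0, -0.0, 0.068, 0.0, 0.0, -0.001],
```

{"fn": "play_rows", "kwargs": {"deltas": [[0,0,0.08,0,0,0],[0,0,0.08,0,0,0],[0,0,0.06,0,0,0],[0,0,0.03,0,0,0],[0,0,0.018,0,0,0],[0,0,0,0,0,0],[0,0,0,0,0,0]]}}

```text
time_s: 31.05
position: [0.4379, 0.3102, 0.1934]
ee_rot: [[-0.247, 0.969, 0.001], [0.969, 0.247, 0.0], [0.0, 0.001, -1.0]]
contact_force: [-0.3, 0.2, -1.4]
width: 0.0637
grasp_force: 30.0
```

{"fn": "play_rows", "kwargs": {"deltas": [[0,0,0,0,0,0],[0,0,0,0,0,0],[0,0,0,0,0,0],[0,0,0,0,0,0]], "hand": 1}}

```text
time_s: 31.55
position: [0.4378, 0.3101, 0.193]
ee_rot: [[-0.247, 0.969, 0.0], [0.969, 0.247, 0.0], [0.0, 0.0, -1.0]]
contact_force: [-0.2, 0.8, -0.5]
width: 0.0923
grasp_force: 0.0
```

{"fn": "play_rows", "kwargs": {"deltas": [[0,0,-0.05,0,0,0],[0,0,-0.14,0,0,0],[0,0,-0.15,0,0,0],[0,0,-0.15,0,0,0],[0,0,-0.14,0,0,0],[0,0,-0.1,0,0,0],[0,0,0,0,0,0]]}}

```text
time_s: 32.42
position: [0.4381, 0.31, 0.378]
ee_rot: [[-0.247, 0.969, 0.004], [0.969, 0.247, 0.003], [0.002, 0.005, -1.0]]
contact_force: [-0.0, 0.8, -0.0]
width: 0.0932
grasp_force: 0.0
```

```bash
python3 - <<'E'
from h import *
p=arm.get_image("wrist"); save(p,"w10")
for q,z in [("pad_tray",.005),("ink_pad",.016)]:
    for o in arm.outline_of(p,q)[:2]: print(q,round(o["conf"],2),np.round(o["extent"]),*rect(p,o["region"],z))
plan(.4245,.117,.37,-97.6,6)
E
```

```text
pad_tray 0.67 [265. 140. 107. 134.] [0.438  0.3101] [ 91.9 118.6] 14.2
ink_pad 0.64 [281. 157.  79. 105.] [0.4401 0.31  ] [63.8 89.6] 14.3
t 32.58 pos [0.4373 0.3099 0.3747] yaw -75.7 w 0.0927 q7 -0.19 tilt [-0.0018 -0.0011] turn -21.9
[-0.123, -0.04, 0.003, 0.0, 0.0, 0.041],
[-0.125, -0.032, 0.003, 0.0, 0.0, 0.041],
[-0.127, -0.024, 0.003, 0.0, 0.0, 0.041],
[-0.128, -0.016, 0.003, 0.0, 0.0, 0.041],
[-0.129, -0.008, 0.003, 0.0, 0.0, 0.041],
[-0.129, 0.0, 0.003, 0.0, 0.0, 0.041],
```

View pics/w10.png

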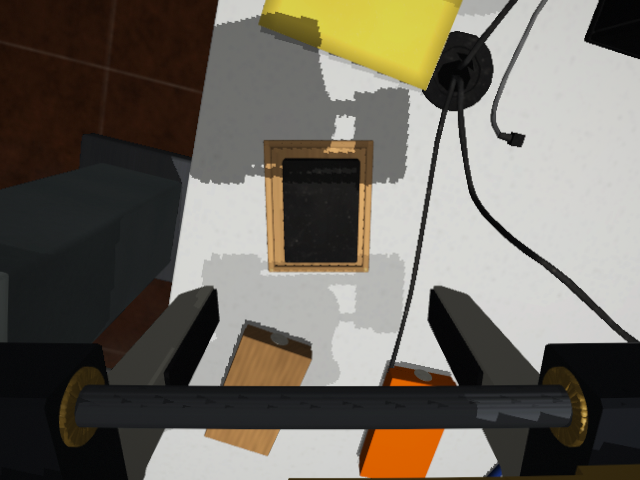

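The picture shows the pad flat inside its tray at (321,210), centred and aligned. Next is the carton.

{"fn": "play_rows", "kwargs": {"deltas": [[-0.123,-0.04,-0.015,0,0,0.041],[-0.125,-0.032,-0.015,0,0,0.041],[-0.127,-0.024,0,0,0,0.041],[-0.128,-0.016,0,0,0,0.041],[-0.129,-0.008,0,0,0,0.041],[-0.129,0,0,0,0,0.041],[0,0,0,0,0,0],[0,0,0,0,0,0]]}}

```text
time_s: 33.58
position: [0.4246, 0.1178, 0.3824]
ee_rot: [[0.135, 0.991, -0.001], [0.991, -0.135, -0.0], [-0.0, -0.001, -1.0]]
contact_force: [-0.1, 1.0, 0.7]
width: 0.0932
grasp_force: 0.0
```

```bash
python3 - <<'E'
from h import *
p=arm.get_image("wrist"); save(p,"w11")
for q,z in [("card_box",.024)]:
    for o in arm.outline_of(p,q)[:2]: print(q,round(o["conf"],2),np.round(o["extent"]),*rect(p,o["region"],z))
plan(.4245,.117,.193,-97.6,6)
E
```

```text
card_box 0.8 [278. 133.  86. 148.] [0.4245 0.118 ] [ 68.8 126.3] -7.2
card_box 0.66 [457. 110.  93. 155.] [0.576 0.113] [ 72.8 125. ] 1.2
t 33.67 pos [0.4247 0.1182 0.3826] yaw -97.7 w 0.0932 q7 -0.19 tilt [-0.0008  0.0001] turn 0.1
[-0.001, 0.0, 0.126, 0.0, 0.0, -0.0],
[-0.001, 0.0, 0.126, 0.0, 0.0, -0.0],
[-0.001, 0.0, 0.126, 0.0, 0.0, -0.0],
[-0.001, 0.0, 0.126, 0.0, 0.0, -0.0],
[-0.001, 0.0, 0.126, 0.0, 0.0, -0.0],
[-0.001, 0.0, 0.126, 0.0, 0.0, -0.0],
```

{"fn": "play_rows", "kwargs": {"deltas": [[0,0,0.12,0,0,0],[0,0,0.15,0,0,0],[0,0,0.15,0,0,0],[0,0,0.15,0,0,0],[0,0,0.12,0,0,0],[0,0,0.064,0,0,0],[0,0,0,0,0,0],[0,0,0,0,0,0]]}}

```text
time_s: 34.67
position: [0.425, 0.1174, 0.1948]
ee_rot: [[0.135, 0.991, 0.001], [0.991, -0.135, 0.0], [0.001, 0.001, -1.0]]
contact_force: [-0.2, 1.1, 0.7]
width: 0.0929
grasp_force: 0.0
```

{"fn": "play_rows", "kwargs": {"deltas": [[0,0,0,0,0,0],[0,0,0,0,0,0],[0,0,0,0,0,0],[0,0,0,0,0,0],[0,0,0,0,0,0],[0,0,0,0,0,0]], "hand": -1}}

```text
time_s: 35.42
position: [0.4242, 0.117, 0.1948]
ee_rot: [[0.136, 0.991, -0.001], [0.991, -0.136, 0.001], [0.0, -0.001, -1.0]]
contact_force: [-2.2, 0.5, 5.3]
width: 0.0676
grasp_force: 30.0
```

{"fn": "play_rows", "kwargs": {"deltas": [[0,0,-0.02,0,0,0],[0,0,-0.06,0,0,0],[0,0,-0.12,0,0,0],[0,0,-0.15,0,0,0],[0,0,-0.15,0,0,0],[0,0,-0.12,0,0,0],[0,0,-0.08,0,0,0],[0,0,0,0,0,0]]}}

```text
time_s: 36.42
position: [0.4249, 0.1167, 0.3705]
ee_rot: [[0.136, 0.991, 0.003], [0.991, -0.136, 0.001], [0.002, 0.003, -1.0]]
contact_force: [0.6, -0.7, -2.4]
width: 0.0676
grasp_force: 30.0
```

```bash
python3 - <<'E'
from h import *
plan(.574,-.3925,.37,-103.4,14)
E
```

```text
t 36.42 pos [0.4249 0.1167 0.3705] yaw -97.8 w 0.0676 q7 -0.15 tilt [0.0033 0.0011] turn -5.6
[-0.138, 0.062, 0.0, 0.0, 0.0, 0.004],
[-0.138, 0.063, 0.0, 0.0, 0.0, 0.004],
[-0.137, 0.064, 0.0, 0.0, 0.0, 0.004],
[-0.137, 0.065, 0.0, 0.0, 0.0, 0.004],
[-0.137, 0.066, 0.0, 0.0, 0.0, 0.004],
[-0.136, 0.067, 0.0, 0.0, 0.0, 0.004],
[-0.136, 0.068, 0.0, 0.0, 0.0, 0.004],
[-0.135, 0.069, 0.0, 0.0, 0.0, 0.004],
[-0.135, 0.07, 0.0, 0.0, 0.0, 0.004],
[-0.134, 0.071, 0.0, 0.0, 0.0, 0.004],
[-0.134, 0.071, 0.0, 0.0, 0.0, 0.004],
[-0.133, 0.072, 0.0, 0.0, 0.0, 0.004],
[-0.133, 0.073, 0.0, 0.0, 0.0, 0.004],
[-0.132, 0.074, 0.0, 0.0, 0.0, 0.004],
```

{"fn": "play_rows", "kwargs": {"deltas": [[-0.138,0.062,0,0,0,0.004],[-0.138,0.063,0,0,0,0.004],[-0.137,0.064,0,0,0,0.004],[-0.137,0.065,0,0,0,0.004],[-0.137,0.066,0,0,0,0.004],[-0.136,0.067,0,0,0,0.004],[-0.136,0.068,0,0,0,0.004],[-0.135,0.069,0,0,0,0.004]]}}

```text
time_s: 37.42
position: [0.5107, -0.175, 0.3677]
ee_rot: [[0.186, 0.982, -0.003], [0.982, -0.186, 0.001], [0.0, -0.003, -1.0]]
contact_force: [0.5, 0.7, -2.9]
width: 0.0674
grasp_force: 30.0
```

{"fn": "play_rows", "kwargs": {"deltas": [[-0.135,0.07,0,0,0,0.005],[-0.134,0.071,0,0,0,0.005],[-0.134,0.071,0,0,0,0.005],[-0.133,0.072,0,0,0,0.005],[-0.133,0.073,0,0,0,0.005],[-0.132,0.074,0,0,0,0.005],[0,0,0,0,0,0],[0,0,0,0,0,0]]}}

```text
time_s: 38.42
position: [0.575, -0.3914, 0.3674]
ee_rot: [[0.232, 0.973, -0.002], [0.973, -0.232, 0.003], [0.002, -0.003, -1.0]]
contact_force: [-0.4, -0.1, -2.2]
width: 0.0676
grasp_force: 30.0
```

```bash
python3 - <<'E'
from h import *
plan(.5735,-.3925,.24,-103.5,5)
E
```

```text
t 38.42 pos [ 0.575  -0.3914  0.3674] yaw -103.4 w 0.0676 q7 0.62 tilt [-0.0025  0.0031] turn -0.1
[-0.001, -0.001, 0.102, 0.0, 0.0, 0.0],
[-0.001, -0.001, 0.102, 0.0, 0.0, 0.0],
[-0.001, -0.001, 0.102, 0.0, 0.0, 0.0],
[-0.001, -0.001, 0.102, 0.0, 0.0, 0.0],
[-0.001, -0.001, 0.102, 0.0, 0.0, 0.0],
```

{"fn": "play_rows", "kwargs": {"deltas": [[-0.003,-0.004,0.1,0,0,0],[-0.002,-0.002,0.11,0,0,0],[0,0,0.11,0,0,0],[0,0,0.1,0,0,0],[0,0,0.09,0,0,0],[0,0,0,0,0,0],[0,0,0,0,0,0]]}}

```text
time_s: 39.3
position: [0.5739, -0.3924, 0.2429]
ee_rot: [[0.231, 0.973, 0.001], [0.973, -0.231, -0.0], [-0.0, 0.001, -1.0]]
contact_force: [-0.6, -0.5, -1.8]
width: 0.0681
grasp_force: 30.0
```

```bash
python3 - <<'E'
from h import *
plan(.5735,-.3925,.1975,-103.5,3)
E
```

```text
t 39.3 pos [ 0.5739 -0.3924  0.2429] yaw -103.4 w 0.0681 q7 0.67 tilt [ 0.0012 -0.0004] turn -0.1
[-0.0, -0.001, 0.061, 0.0, 0.0, 0.001],
[-0.0, -0.001, 0.061, 0.0, 0.0, 0.001],
[-0.0, -0.001, 0.061, 0.0, 0.0, 0.001],
```

{"fn": "play_rows", "kwargs": {"deltas": [[0,0,0.07,0,0,0],[0,0,0.06,0,0,0],[0,0,0.035,0,0,0],[0,0,0.017,0,0,0],[0,0,0,0,0,0],[0,0,0,0,0,0]]}}

```text
time_s: 40.05
position: [0.5731, -0.393, 0.197]
ee_rot: [[0.232, 0.973, -0.001], [0.973, -0.232, 0.001], [0.0, -0.001, -1.0]]
contact_force: [-0.7, 1.9, 3.9]
width: 0.0676
grasp_force: 30.0
```

{"fn": "play_rows", "kwargs": {"deltas": [[0,0,0,0,0,0],[0,0,0,0,0,0],[0,0,0,0,0,0],[0,0,0,0,0,0]], "hand": 1}}

```text
time_s: 40.55
position: [0.5735, -0.393, 0.1965]
ee_rot: [[0.232, 0.973, 0.0], [0.973, -0.232, -0.0], [-0.0, 0.0, -1.0]]
contact_force: [-0.8, 0.3, -0.3]
width: 0.0927
grasp_force: 0.0
```

{"fn": "play_rows", "kwargs": {"deltas": [[0,0,-0.05,0,0,0],[0,0,-0.14,0,0,0],[0,0,-0.15,0,0,0],[0,0,-0.15,0,0,0],[0,0,-0.15,0,0,0],[0,0,-0.12,0,0,0],[0,0,0,0,0,0]]}}

```text
time_s: 41.42
position: [0.5734, -0.3937, 0.3906]
ee_rot: [[0.232, 0.973, 0.006], [0.973, -0.232, -0.005], [-0.003, 0.007, -1.0]]
contact_force: [-1.5, -0.5, -0.6]
width: 0.0926
grasp_force: 0.0
```

```bash
python3 - <<'E'
from h import *
p=arm.get_image("wrist"); save(p,"w12")
for q,z in [("card_box",.026),("box_tray",.005),("label_roll",.032),("stamp",.022)]:
    for o in arm.outline_of(p,q)[:1]: print(q,round(o["conf"],2),np.round(o["extent"]),*rect(p,o["region"],z))
p=arm.get_image("top"); save(p,"top2")
for q,z in [("card_box",.026),("ink_pad",.016),("label_roll",.032),("stamp",.022),("espresso_cup",.05)]:
    for o in arm.outline_of(p,q)[:2]: print("top",q,round(o["conf"],2),*rect(p,o["region"],z))
a=np.vstack([cv2.resize(cv2.imread("pics/w12.png"),(400,300)),cv2.resize(cv2.imread("pics/top2.png")[190:325,150:490],(400,159))])
cv2.imwrite("pics/fin.png",cv2.resize(a,None,fx=1.3,fy=1.3))
s=arm.get_state(); print(s["time_s"],s["position"],s["width"])
E
```

```text
card_box 0.97 [278. 129.  83. 148.] [ 0.5746 -0.3918] [ 67.9 124.4] -13.4
box_tray 0.87 [265. 113. 111. 169.] [ 0.5738 -0.3924] [ 97.4 152.9] -13.6
label_roll 0.72 [ 89. 200.  88.  79.] [ 0.413  -0.3811] [67.6 80.1] -65.4
top card_box 0.71 [0.5744 0.109 ] [ 72.7 125.1] 3.3
top card_box 0.63 [ 0.5426 -0.4222] [32.9 54.9] -14.6
top ink_pad 0.91 [0.4394 0.3058] [67.9 92.4] 15.8
top label_roll 0.78 [ 0.405  -0.3828] [68.4 73. ] 40.3
top stamp 0.68 [ 0.5993 -0.2031] [45.4 46.2] -4.2
41.975 [ 0.57336432 -0.39297697  0.38600739] 0.09310292035231847
```

View pics/fin.png

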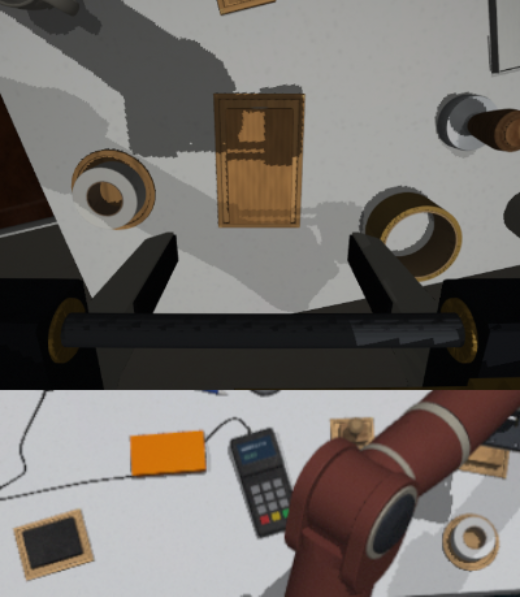

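The final picture shows the carton in its tray at (260,160), the roll in the dish, the pad in its tray and the stamp in its tray. All are flat, released and inside their lips, and the gripper is clear. The cup was never touched.

```bash
python3 -c "
from rig import arm
print(arm.finish_job())"
```

```text
the job is handed in; nothing more can be done
None
```

I handed in the job at about 42 s: stamp, label roll, ink pad and card carton each lie flat in their own trays, within about 2 mm of centre by the camera fits. I never touched the cup or the orange carton, though the arm hid the cup in the last top view; the hand-in returned no verdict.

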